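Set a brass tube for sawing and snap the toggle clamp shut

ROBOT

A 7-joint arm with a two-finger parallel gripper is mounted at the origin on a cart in front of the work surface, level with it; the furniture and walls round the work are solid. World frame = base frame: x ahead of the robot, y to its left, z up, the work surface at z = 0. Lengths are in m, angles in rad, forces in N, time in s.
With the tool pointing down it reaches from about 0.4 to 0.85 m from the base axis. Payload 10.4 kg.
Tool frame: the origin (TCP) lies at the very end of the fingers, on their centre line; the grasp point (between the pads) lies 19 mm behind it; y points along the fingers, z is the direction in which the jaws open and shut, and the axes are right-handed (so a half turn about y gives the same grasp; the last joint's range is limited). The gripper opens to 85 mm and grips with 20 to 120 N. Pads are 22 mm wide; open, the fingers measure 114 mm over their backs; the gripper's body (76 mm by 85 mm) begins 54 mm behind the grasp point. The pads swing forward as they close: fully open they stand 13 mm farther back than shut.
Start: joints at [-1.23, 0.332, -0.065, 1.46, 0.022, 1.35, -0.088], TCP at [0.222, 0.584, 0.231] pointing down, gripper open.
Joint ranges: [-2.6, 2.6], [-0.5, 2.12], [-1.47, 1.34], [0.16, 2.42], [-1.27, 4.41], [0.06, 2.06], [-2.6, 2.6]. Speed limits (rad/s): [2.22, 2.22, 2.79, 2.79, 3.14, 3.14, 3.14].

INTERFACE

Orientations are given as a unit quaternion [x, y, z, w].
In Python, from workcell import manip gives the robot as it stands.
- The arm moves only by the tool arm_command, never from a script. Its argument "commands" is a list that holds one entry, the list of rows, each a list of 6 numbers: the shift along the world's x, y, z in cm, then the turn, a rotation vector about the world's x, y, z in degrees. A call has 1 to 20 rows; each row is the pose to reach, as a shift and turn from the pose commanded when the call began; what a row does not reach only later rows make up. A row lasts 1/10 s, in which the tool goes at most 50 mm and 8.59 degrees, less where a joint would pass 70% of its speed; a pose out of reach is approached as far as the arm can. A call with a gripper value outside its range is refused whole. "claw" is the finger opening in cm, from 0 to 8.54, set as the call begins (left out, the last holds). The fingers move at their own pace and stop on an object; "newtons" is the grip in N (left out, the last holds). Time passes only in rows, so rows that repeat a pose let the fingers close. It gives the time, the measured TCP pose, the force and the opening at its end, in the units of the state.
- manip.get_obs(): the state, without advancing time (a new reading comes with each control period).
- manip.camera(name): name is "scene" or "top" or "wrist"; returns a dict with "pixels" (400x640x3 uint8, blue, green, red), "depth" (400x640 float32, m along the optical axis (not along the pixel's ray), 0 where there is no reading), "K" (3x3 intrinsics, pixels), "rvec" (rotation vector, rad) and "tvec" (3), from world to camera coordinates, as OpenCV has them. Camera axes: x right, y down, z forward; pixel columns grow to the right and rows downward; lengths in m; the calibration is good to about 2 mm. A picture is of the moment at which its call begins.
- manip.hand_in(): hands the job in, once; it reports no verdict.
Trained networks look in the newest picture that a camera, given by its name, has taken for a name from the list of things; names that differ only in an ending like _2 or _b are one class to them, and where a whole thing is asked for, a point or a joint stands for the part that bears it (a point fixed in the world has none). Each returns a list of dicts, best first, with "p" (0 to 1); they miss things now and then, are a little off and sometimes report something else, mostly with a low value. They report only what shows in the picture. A call takes as long as a camera call.
- manip.masks_of(camera, thing): "mask" (400x640 bool, what is visible of it) and "bbox" ([left, top, right, bottom] in pixels, round what is visible of it).
The state is a dict: "clock": time; "joint_pos": joint angles; "joint_velocities": joint speeds; "tau": joint torques, N m; "position": TCP position; "ee_rot": TCP orientation; "ft_force": force on the tool from outside, world axes, zero at the start; "torque": the same for the moment, N m; "grip_width": opening from 0.0 (shut) to 1.0 (fully open).
Only numpy, scipy, OpenCV 4.12 (cv2) and the standard library are available. Lean on these libraries where they do the work, as an engineer would, in place of code of your own. Each camera call takes 0.05 s, during which the arm holds its last target.

TASK

Get the brass tube ready for sawing: with the fingertips push its free right end so that it slides along the V-block until its other end is right up against the length stop, then push the toggle clamp's handle down past its dead point until it snaps into lock and the rubber foot holds the tube there. Only push; do not grip, lift or carry the tube, leave the tools and other things lying about where they are, and let go of everything at the end.

Things in the scene. Friction and masses are not known exactly. Their poses are not given: they have to be found in the camera images.
- jig: sawing jig fixed to the bench: base plate (x -96..34, y -80..66 mm, 10 mm thick) with steel V-block, length stop and toggle clamp. Origin on the bench top under the tube's axis, in the clamp's plane; z up, y along the V-block to the stop (about the robot's left), -x towards the clamp's handle (about to the robot). V-block: y -74..42, 36 mm wide, 33 high; tube axis at x 0, z 30 mm; saw slot at y 27
- stop_face (a point): point on the length stop's face where the tube's axis meets it (jig x 0, y 45, z 30 mm); the stop is a steel plate 30 mm wide, its top 42 mm above the bench
- tube: loose brass tube lying in the V-block, 12 mm diameter, 130 mm long, about 90 g; origin at its middle on the axis, y along the axis towards the stop; it may roll. At the start its left end is 15 to 40 mm short of the stop and its right end stands 26 to 51 mm out of the V-block's right end (11 mm once home). 1 to 2 N slides it
- tube_left_end (a point): centre of the tube's end face that must meet the length stop
- tube_right_end (a point): centre of the tube's free end face, the one to push on; open space all round it
- clamp_handle (a joint): handle's angle to the clamp arm, rad; grows as the handle is pushed down. Start -0.1 to 0.2: open, handle 60 to 70 degrees up from level, leaning to jig -x. About 1.2: foot meets the tube; 1.65: dead point; 1.81: at its stop, locked, handle level. It stays where left until the foot meets the tube, then springs back with up to 8 N at grip_mid; past the dead point it snaps down by itself
- grip_mid (a point): point on the centre line of the handle's rubber grip, a bar 16 mm thick reaching 32 mm towards the clamp and 24 mm towards the free end. Start: 118 to 132 mm above the bench, jig x about -85 mm; locked: jig x -118, y 0, z 61 mm (grip top 69 mm). Bracket and arm stay within jig x -92..15, y -20..20 mm and below 95 mm
- grip_end (a point): the free end of the grip, 24 mm beyond grip_mid along its centre line; when locked at jig x -142, y 0, z 61 mm
- clamp_foot: the clamp's round rubber foot, 16 mm diameter, on a sprung spindle at the end of the clamp arm; origin at the centre of its underside. It comes down on the tube at jig x 0, y 0 and, locked, presses on it with about 23 N
- wax_spool: bystander: standing wooden spool of green binding wire, 44 mm diameter, 34 mm high, left of the jig
- pencil: bystander: yellow pencil lying left of the clamp handle, 174 mm long
- scriber: bystander: wooden scriber, 150 mm long, 9 mm thick, lying to the right of the clamp handle
- caliper: bystander: slide caliper, 200 x 56 x 13 mm, lying near the front edge at the left
- saw_frame: bystander: jeweller's saw frame, 231 x 111 x 26 mm, lying to the right of the jig
- tweezers: bystander: steel tweezers, 142 mm long, lying to the right of the jig, towards the back

How it is judged:
By the outcome, as a careful person would: the job done as asked, in the order asked, and still so for the second after the job is handed in, with the robot touching nothing.
It also fails if it takes over 45 s, if anything falls off the work surface, if the arm or the gripper's body presses on something with over 40 N, if the wrist force passes 120 N, or if a joint passes its speed limit or range.

## Working session

There is one attempt and no reset: what is moved stays moved. The work goes in short steps, Python scripts to look and compute and a tool call to move; the robot and the scene stay as the last step left them, time stands still between calls to the robot, and variables do not carry over. Pictures are saved under pics/ and viewed, and the job is handed in when it is done.

Besides the shell and the picture viewer there is one more tool, called as a command line: name --argument value ..., lists and objects as JSON in quotes. arm_command: Moves the arm, as the interface text tells. Its arguments: {"type":"object","properties":{"commands":{"type":"array"},"claw":{"type":"number"},"newtons":{"type":"number"}},"required":["commands"]}

```bash
mkdir -p pics
cat > h.py <<'E'
import numpy as np, cv2
from workcell import manip
def cam(n,save=None):
    c=manip.camera(n)
    if save: cv2.imwrite('pics/'+save,c['pixels'])
    R,_=cv2.Rodrigues(np.array(c['rvec'],float)); c['R']=R; c['t']=np.array(c['tvec'],float).reshape(3)
    return c
def cloud(c):
    d=c['depth']; K=np.array(c['K']); v,u=np.mgrid[0:d.shape[0],0:d.shape[1]]
    P=np.stack([(u-K[0,2])/K[0,0]*d,(v-K[1,2])/K[1,1]*d,d],-1)
    W=(P-c['t'])@c['R']; W[d<=0]=np.nan
    return W
E
python3 - <<'E'
from h import *
for n in ['scene','top']:
    c=cam(n,n+'0.png'); W=cloud(c); print(n,-c['R'].T@c['t'],c['K'][0][0])
    for t in ['jig','tube','clamp_handle','clamp_foot','tube_right_end','wax_spool','scriber','pencil']:
        for m in manip.masks_of(n,t)[:2]:
            w=W[m['mask']]; print(t,round(m['p'],2),np.round(m['bbox']),np.round(np.nanmedian(w,0),3),np.round(np.nanmin(w,0),3),np.round(np.nanmax(w,0),3))
o=manip.get_obs(); print(o['clock'],o['position'],o['ee_rot'],o['grip_width'])
E
```

```text
scene [ 0.08914306 -0.67176082  0.49957952] 428.56555036466193
jig 0.57 [310. 194. 391. 271.] [0.517 0.049 0.018] [ 0.461 -0.025 -0.002] [0.649 0.229 0.15 ]
tube 0.49 [326. 195. 346. 234.] [0.493 0.051 0.099] [0.471 0.045 0.009] [0.551 0.176 0.15 ]
tube_right_end 0.58 [352. 228. 395. 250.] [0.572 0.035 0.033] [ 0.556 -0.038  0.027] [0.588 0.088 0.037]
wax_spool 0.65 [320. 212. 332. 229.] [0.536 0.181 0.024] [ 0.521  0.167 -0.001] [0.56  0.247 0.036]
wax_spool 0.47 [336. 272. 400. 291.] [ 0.496 -0.073  0.006] [ 0.459 -0.127 -0.001] [ 0.53  -0.005  0.009]
scriber 0.62 [340. 273. 398. 292.] [ 0.496 -0.069  0.005] [ 0.463 -0.127 -0.003] [ 0.53  -0.009  0.009]
top [0.34409378 0.08103713 1.08745033] 398.8461174506511
jig 0.98 [299. 156. 363. 214.] [0.533 0.063 0.011] [ 0.461 -0.023 -0.003] [0.615 0.142 0.152]
tube 0.6 [317. 162. 367. 178.] [0.578 0.022 0.034] [ 0.558 -0.036  0.02 ] [0.595 0.091 0.041]
clamp_handle 0.5 [328. 192. 339. 199.] [0.487 0.057 0.137] [0.471 0.046 0.018] [0.512 0.068 0.152]
tube_right_end 0.48 [317. 158. 366. 173.] [0.579 0.016 0.034] [ 0.561 -0.036 -0.002] [0.603 0.089 0.041]
wax_spool 0.79 [275. 174. 289. 190.] [0.54  0.188 0.033] [ 0.521  0.169 -0.002] [0.56  0.21  0.039]
pencil 0.58 [282. 218. 333. 224.] [0.434 0.131 0.005] [ 0.426  0.06  -0.002] [0.442 0.202 0.011]
0.9 [0.22237402 0.58413956 0.23134991] [-0.69539484  0.12790274 -0.12788971  0.69549344] 1.0021337976276072
```

Run:
```python
import cv2
a=cv2.imread('pics/scene0.png')[160:320,260:480]; cv2.imwrite('pics/s0c.png',cv2.resize(a,None,fx=3.6,fy=3.6,interpolation=cv2.INTER_CUBIC))
a=cv2.imread('pics/top0.png')[130:250,250:410]; cv2.imwrite('pics/t0c.png',cv2.resize(a,None,fx=5,fy=5,interpolation=cv2.INTER_CUBIC))
```

```text
(no output)
```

View pics/s0c.png

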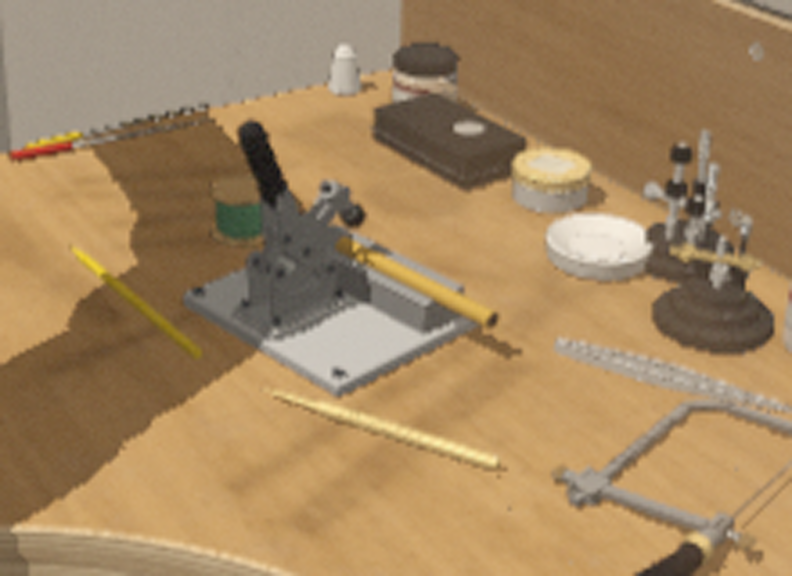

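View pics/t0c.png

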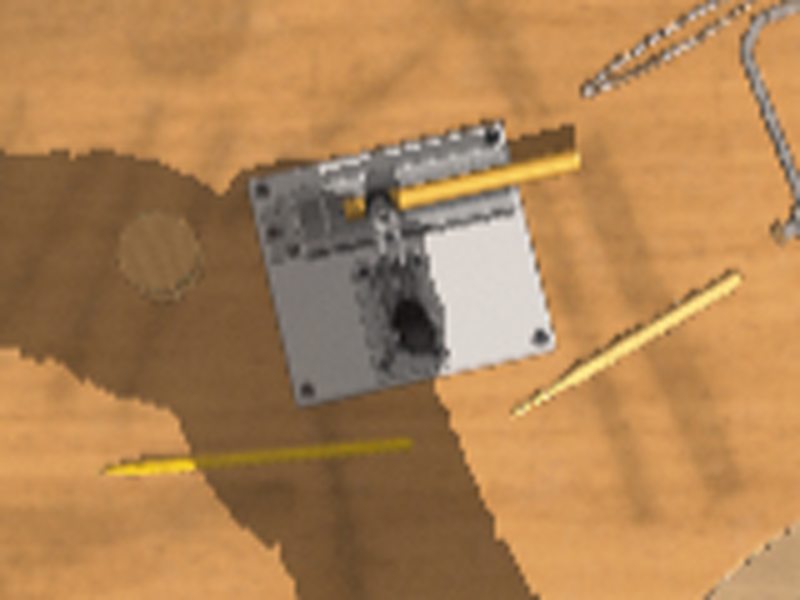

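View pics/scene0.png

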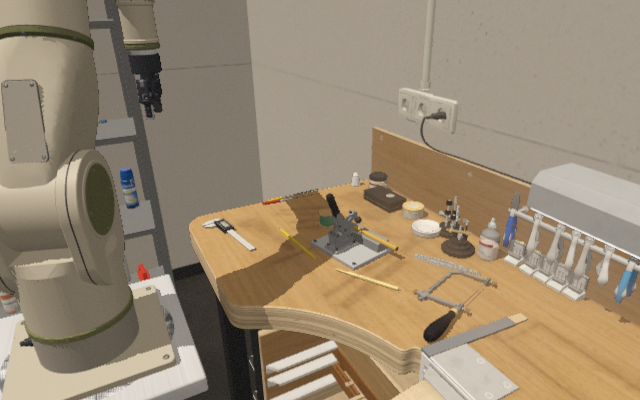

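View pics/top0.png

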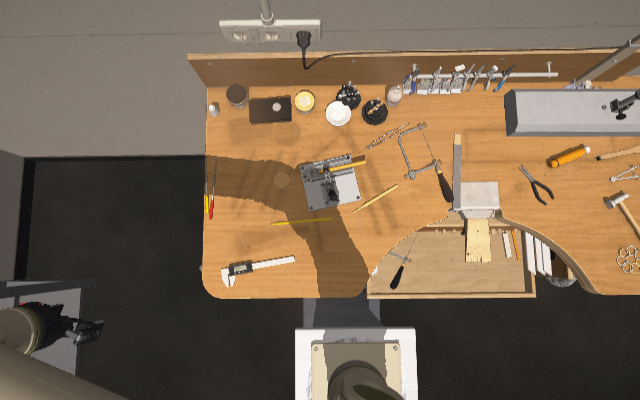

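Run:
```python
from h import *
from scipy.spatial.transform import Rotation as Ro
c=cam('top'); W=cloud(c)
m=manip.masks_of('top','jig')[0]['mask']
m=cv2.dilate(m.astype(np.uint8),np.ones((5,5)))>0
p=W[m&(W[...,2]>0.005)&(W[...,2]<0.016)]
p=p[~np.isnan(p[:,0])]
r=cv2.minAreaRect(p[:,:2].astype(np.float32)*1000); print(r,np.round(cv2.boxPoints(r)))
# tube
for n in ['tube']:
  t=manip.masks_of('top',n)[0]['mask']; q=W[t&(W[...,2]>0.028)&(W[...,2]<0.042)]*1000
  mu=np.median(q,0); x=q[:,:2]-q[:,:2].mean(0); d=np.linalg.svd(x,full_matrices=False)[2][0]; print(q[:,:2].mean(0),d,np.degrees(np.arctan2(d[0],-d[1])),(x@d).min(),(x@d).max())
  import sys
  hsv=cv2.cvtColor(c['pixels'],cv2.COLOR_BGR2HSV)
  mm=m&(W[...,2]>0.024)&(W[...,2]<0.05)&(hsv[...,1]>110)
  q=W[mm]*1000; x=q[:,:2]-q[:,:2].mean(0); d=np.linalg.svd(x,full_matrices=False)[2][0]; print('hsv',len(q),q.mean(0),d,np.degrees(np.arctan2(d[0],-d[1])),(x@d).min(),(x@d).max())
  e=q[np.argsort(q[:,1])]; print(np.round(e[:6]),np.round(e[-6:]))
hm=manip.masks_of('top','clamp_handle')[0]['mask']; q=W[hm]*1000; q=q[q[:,2]>90]; print('handle',np.round(q[np.argsort(-q[:,2])][:30:3]))
o=manip.get_obs(); print(Ro.from_quat(o['ee_rot']).as_matrix().round(3),o['clock'])
```

```text
((539.722900390625, 60.33317565917969), (138.0904998779297, 146.771728515625), 11.386714935302734) [[458. 119.]
 [487. -25.]
 [622.   2.]
 [593. 146.]]
[578.5687881   16.81502477] [ 0.20113036 -0.97956448] 11.603067039426824 -70.68096220576948 50.67579283060849
hsv 127 [575.04073147  37.15023971  34.11662337] [ 0.20459719 -0.97884625] 11.805920128163622 -53.221217306287876 42.80675460544771
[[578.  -6.  34.]
 [586.  -3.  35.]
 [579.  -3.  34.]
 [584.  -1.  35.]
 [586.  -0.  37.]
 [578.  -0.  35.]] [[564.  86.  33.]
 [560.  86.  35.]
 [569.  89.  32.]
 [566.  89.  36.]
 [563.  89.  35.]
 [561.  89.  31.]]Traceback (most recent call last):
  File "<stdin>", line 18, in <module>
IndexError: list index out of range
```

arm_command --commands '[[[37.3,-64.8,0,0,0,32.5],[37.3,-64.8,0,0,0,32.5],[37.3,-64.8,0,0,0,32.5],[37.3,-64.8,0,0,0,32.5],[37.3,-64.8,0,0,0,32.5],[37.3,-64.8,0,0,0,32.5],[37.3,-64.8,0,0,0,32.5],[37.3,-64.8,0,0,0,32.5],[37.3,-64.8,0,0,0,32.5],[37.3,-64.8,0,0,0,32.5],[37.3,-64.8,0,0,0,32.5],[37.3,-64.8,0,0,0,32.5],[37.3,-64.8,0,0,0,32.5],[37.3,-64.8,0,0,0,32.5],[37.3,-64.8,0,0,0,32.5],[37.3,-64.8,0,0,0,32.5],[37.3,-64.8,0,0,0,32.5],[37.3,-64.8,0,0,0,32.5]]]' --claw 0 --newtons 20

```text
clock: 2.9
position: [0.5952, -0.0626, 0.2312]
ee_rot: [-0.703, -0.072, 0.072, 0.704]
ft_force: [-1.0, -0.2, 0.2]
grip_width: 0.0
```

Run:
```python
from h import *
from scipy.spatial.transform import Rotation as Ro
c=cam('wrist','w1.png'); cam('scene','s1.png'); c2=cam('top','t1.png')
a=cv2.imread('pics/s1.png')[160:320,260:480]; cv2.imwrite('pics/s1c.png',cv2.resize(a,None,fx=3.6,fy=3.6,interpolation=cv2.INTER_CUBIC))
o=manip.get_obs(); print(o['position'],Ro.from_quat(o['ee_rot']).as_matrix().round(3),o['clock'])
W=cloud(c)
for t in ['tube','jig','clamp_handle']:
    for m in manip.masks_of('wrist',t)[:2]:
        w=W[m['mask']]; print(t,round(m['p'],2),np.round(m['bbox']),np.round(np.nanmedian(w,0),3),np.round(np.nanmin(w,0),3),np.round(np.nanmax(w,0),3))
```

```text
[ 0.59520067 -0.06233899  0.23157557] [[ 0.979  0.    -0.204]
 [ 0.204  0.001  0.979]
 [ 0.    -1.     0.001]] 3.05
tube 0.67 [342. 172. 442. 183.] [0.579 0.021 0.035] [ 0.562 -0.036 -0.001] [0.596 0.079 0.058]
tube 0.31 [453.  54. 600.  79.] [0.436 0.136 0.006] [ 0.426  0.056 -0.   ] [0.444 0.226 0.009]
jig 0.89 [364.  75. 525. 200.] [0.529 0.051 0.018] [ 0.463 -0.023 -0.002] [0.617 0.144 0.152]
clamp_handle 0.67 [448.  74. 527. 133.] [0.493 0.052 0.12 ] [ 0.467  0.046 -0.001] [0.521 0.148 0.152]
```

View pics/w1.png

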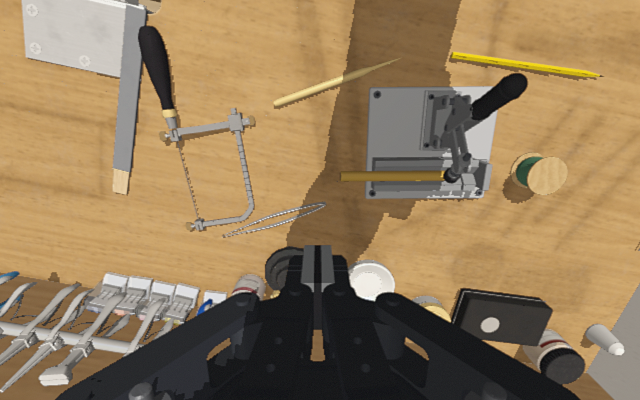

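View pics/s1c.png

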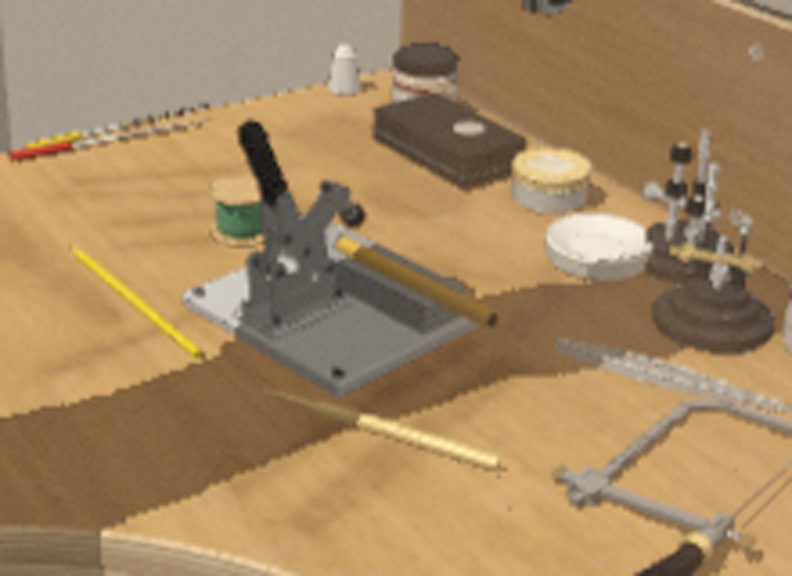

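Run:
```python
from h import *
c=cam('wrist'); W=cloud(c)*1000
m=manip.masks_of('wrist','jig')[0]['mask']; m=cv2.dilate(m.astype(np.uint8),np.ones((5,5)))>0
p=W[m&(W[...,2]>6)&(W[...,2]<13)]
r=cv2.minAreaRect(p[:,:2].astype(np.float32)); print(r,np.round(cv2.boxPoints(r)))
t=manip.masks_of('wrist','tube')[0]['mask']; q=W[t]; q=q[(q[:,2]>28)&(q[:,2]<42)]
x=q[:,:2]-q[:,:2].mean(0); d=np.linalg.svd(x,full_matrices=False)[2][0]; s=x@d
print(len(q),q.mean(0),np.percentile(q[:,2],90),d,np.degrees(np.arctan2(d[0],-d[1])),s.min(),s.max(),q[s.argmin()],q[s.argmax()])
h=manip.masks_of('wrist','clamp_handle')[0]['mask']; q=W[h]; a=np.radians(11.7); 
o=np.array([568,73.]); X=(q[:,:2]-o)@[np.cos(a),np.sin(a)]; Y=(q[:,:2]-o)@[-np.sin(a),np.cos(a)]
for z in range(60,156,8):
  k=(q[:,2]>z)&(q[:,2]<=z+8)
  if k.any(): print(z,k.sum(),np.round([X[k].min(),np.median(X[k]),X[k].max(),Y[k].min(),np.median(Y[k]),Y[k].max()]))
```

```text
((539.9686279296875, 60.770137786865234), (129.8453369140625, 146.33555603027344), 12.470861434936523) [[461. 118.]
 [492. -25.]
 [619.   3.]
 [588. 146.]]
1077 [579.25494286  21.3572994   34.53769501] 36.3545818269771 [-0.20913667  0.97788642] -167.92823628956023 -58.74514468080836 59.44627750335331 [591.82702011 -36.02754722  34.74534871] [562.30744272  78.52337977  29.47918478]
60 113 [-75. -58. -51.  -9.  -8.   9.]
68 138 [-75. -61. -53.  -9.  -8.   9.]
76 104 [-76. -63. -57.  -9.  -8.   9.]
84 115 [-76. -65. -60.  -9.  -8.  10.]
92 87 [-81. -69. -64.  -9.  -8.   9.]
100 145 [-81. -69. -64.  -9.  -6.   9.]
108 130 [-84. -72. -67.  -8.  -6.   5.]
116 145 [-86. -76. -71.  -8.  -6.   4.]
124 158 [-91. -80. -74.  -8.  -6.   5.]
132 179 [-96. -83. -77.  -9.  -6.   3.]
140 384 [-98. -88. -80.  -9.  -4.   7.]
148 199 [-96. -90. -84.  -7.  -1.   6.]
```

arm_command --commands '[[[0.2,0,-5,0,0,0],[0.2,0,-10,0,0,0],[0.2,0,-14,0,0,0],[0.2,0,-17,0,0,0],[0.2,0,-19,0,0,0],[0.2,0,-20.5,0,0,0],[0.2,0,-21.1,0,0,0],[0.2,0,-21.1,0,0,0],[0.2,0,-21.1,0,0,0]]]'

```text
clock: 4.3
position: [0.5981, -0.064, 0.0214]
ee_rot: [0.703, 0.072, -0.071, -0.703]
ft_force: [-0.5, 0.1, 0.6]
grip_width: 0.0
```

Run:
```python
from h import *
cam('scene','s2.png'); c=cam('top','t2.png'); cam('wrist','w2.png')
a=cv2.imread('pics/s2.png')[160:320,260:480]; cv2.imwrite('pics/s2c.png',cv2.resize(a,None,fx=3.6,fy=3.6,interpolation=cv2.INTER_CUBIC))
o=manip.get_obs(); print(o['position'],o['clock'],o['ft_force'])
```

```text
[ 0.5980999  -0.06389167  0.02141097] 4.45 [-0.84871024  0.27288615 -0.73408716]
```

View pics/s2c.png

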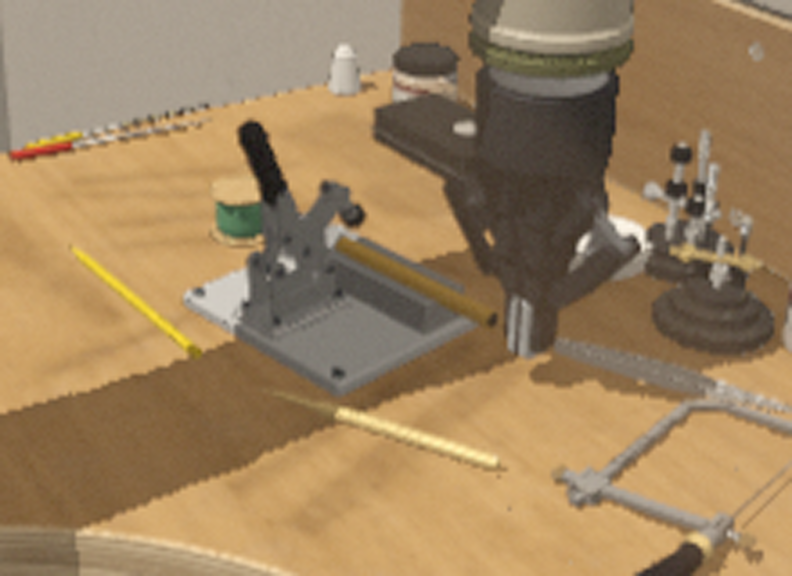

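View pics/w2.png

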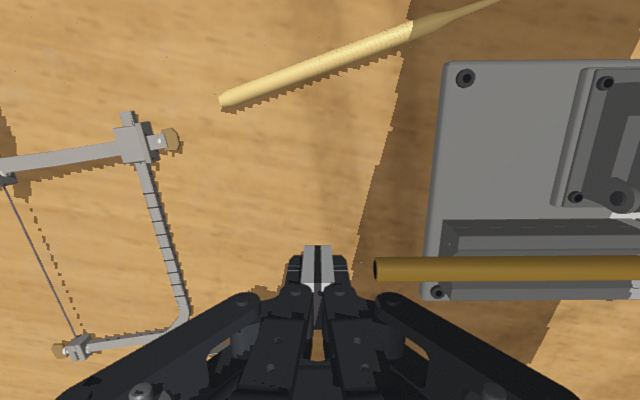

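arm_command --commands '[[[-0.05,0.25,0,0,0,0],[-0.1,0.5,0,0,0,0],[-0.16,0.75,0,0,0,0],[-0.21,1.0,0,0,0,0],[-0.25,1.2,0,0,0,0],[-0.3,1.4,0,0,0,0],[-0.34,1.6,0,0,0,0],[-0.38,1.8,0,0,0,0],[-0.42,2.0,0,0,0,0],[-0.47,2.2,0,0,0,0],[-0.51,2.4,0,0,0,0],[-0.56,2.6,0,0,0,0],[-0.6,2.8,0,0,0,0],[-0.64,3.0,0,0,0,0],[-0.69,3.2,0,0,0,0],[-0.73,3.4,0,0,0,0],[-0.73,3.4,0,0,0,0]]]'

```text
clock: 6.15
position: [0.59, -0.0294, 0.0203]
ee_rot: [-0.703, -0.072, 0.072, 0.704]
ft_force: [0.9, -0.4, 0.9]
grip_width: 0.0
```

Run:
```python
from h import *
cam('scene','s3.png'); cam('wrist','w3.png')
a=cv2.imread('pics/s3.png')[160:320,260:480]; cv2.imwrite('pics/s3c.png',cv2.resize(a,None,fx=3.6,fy=3.6,interpolation=cv2.INTER_CUBIC))
o=manip.get_obs(); print(o['position'],o['clock'],o['ft_force'])
```

```text
[ 0.59006639 -0.02969799  0.02034262] 6.25 [-0.4338556   0.62615397 -0.42401032]
```

View pics/s3c.png

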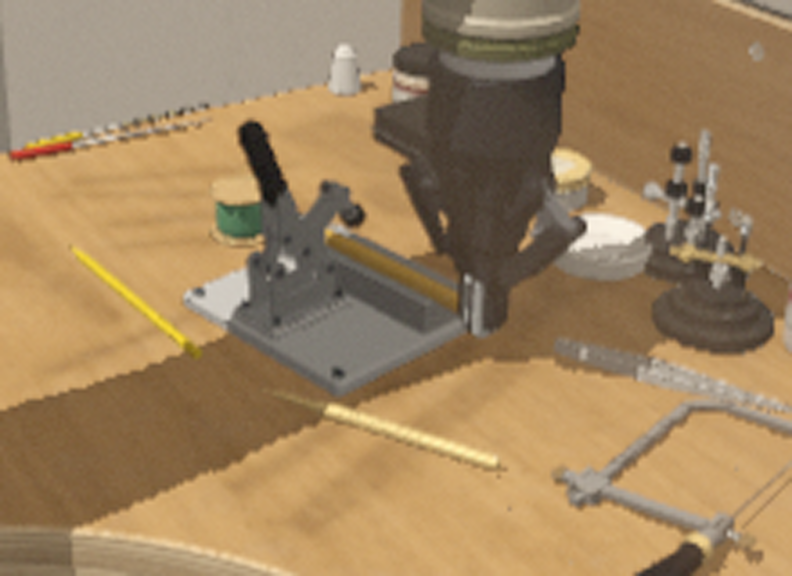

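View pics/w3.png

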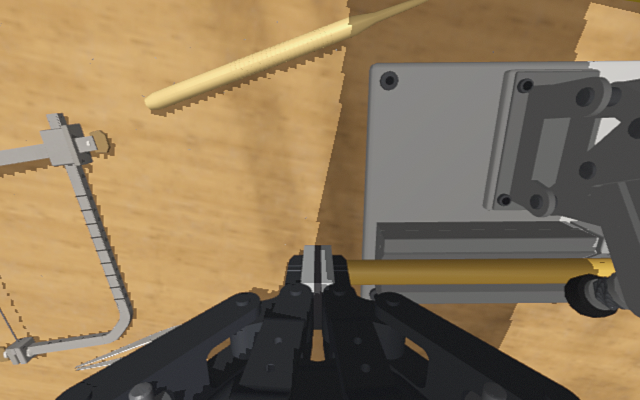

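arm_command --commands '[[[-0.02,0.1,0,0,0,0],[-0.04,0.2,0,0,0,0],[-0.06,0.3,0,0,0,0],[-0.08,0.4,0,0,0,0],[-0.1,0.5,0,0,0,0],[-0.13,0.6,0,0,0,0],[-0.13,0.6,0,0,0,0]]]'

```text
clock: 6.95
position: [0.5887, -0.0236, 0.0203]
ee_rot: [-0.703, -0.072, 0.072, 0.704]
ft_force: [-0.3, -0.1, 0.5]
grip_width: 0.002
```

arm_command --commands '[[[-0.02,0.1,0,0,0,0],[-0.03,0.15,0,0,0,0],[-0.03,0.15,0,0,0,0]]]'

```text
clock: 7.25
position: [0.5886, -0.0229, 0.0204]
ee_rot: [0.704, 0.072, -0.072, -0.703]
ft_force: [0.8, -3.2, -0.5]
grip_width: -0.001
```

Run:
```python
from h import *
cam('wrist','w4.png')
o=manip.get_obs(); print(o['position'],o['clock'],o['ft_force'])
```

```text
[ 0.58858734 -0.02289058  0.02040772] 7.3 [-0.2827293  -3.63572786 -0.15644604]
```

View pics/w4.png

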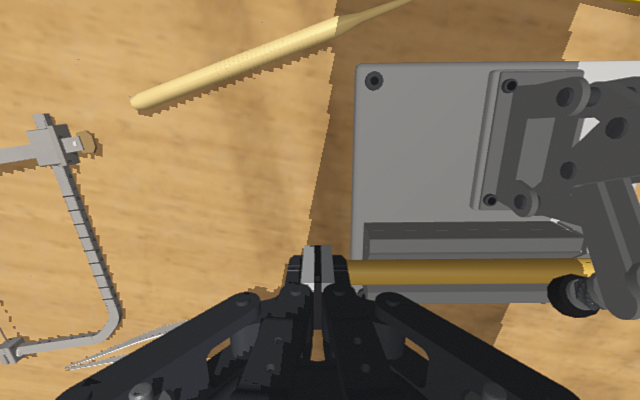

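arm_command --commands '[[[-0.02,0.1,0,0,0,0],[-0.03,0.15,0,0,0,0],[-0.03,0.15,0,0,0,0]]]'

```text
clock: 7.6
position: [0.5885, -0.0227, 0.0205]
ee_rot: [0.704, 0.072, -0.071, -0.703]
ft_force: [1.2, -7.6, 0.4]
grip_width: -0.0
```

arm_command --commands '[[[0.1,-0.5,0,0,0,0],[0.4,-2.0,0,0,0,0],[0.5,-2.5,0.5,0,0,0],[0.5,-2.5,5,0,0,0],[0.5,-2.5,10,0,0,0],[0.5,-2.5,15,0,0,0],[-3,3,16,0,0,0],[-6.4,8.6,16,0,0,0],[-6.4,8.6,16,0,0,0],[-6.4,8.6,16,0,0,0],[-6.4,8.6,16,0,0,0]]]'

```text
clock: 8.7
position: [0.5242, 0.0652, 0.1809]
ee_rot: [-0.703, -0.072, 0.072, 0.704]
ft_force: [0.1, -0.7, -0.3]
grip_width: -0.002
```

Run:
```python
from h import *
cam('wrist','w5.png');cam('scene','s5.png'); c=cam('top','t5.png')
a=cv2.imread('pics/s5.png')[160:320,260:480]; a=cv2.resize(a,None,fx=3.6,fy=3.6,interpolation=cv2.INTER_CUBIC)
cv2.imwrite('pics/s5c.png',a)
o=manip.get_obs(); print(o['position'],o['clock'],o['ft_force'])
```

```text
[0.52470895 0.0636601  0.18044681] 8.85 [ 0.63161027 -1.14019888 -0.60682539]
```

View pics/w5.png

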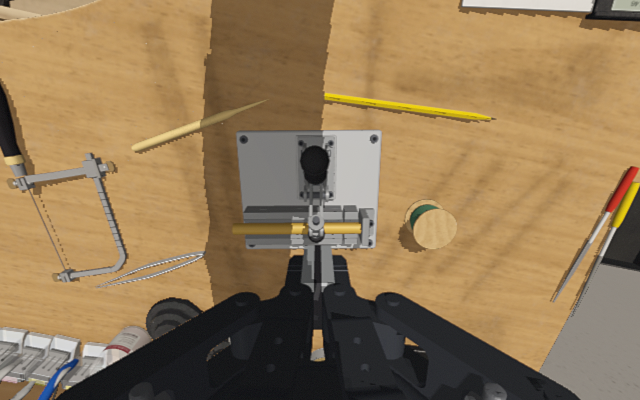

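View pics/s5c.png

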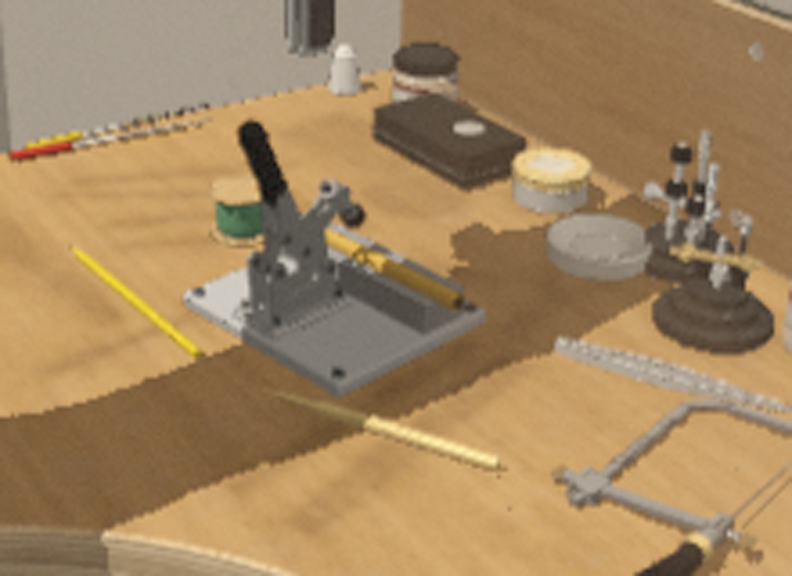

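arm_command --commands '[[[0,0.05,-4,0,0,0],[0,0.05,-6,0,0,0],[0,0.05,-7,0,0,0],[-0.49,-0.05,-7,0,0,0],[-0.98,-0.15,-7,0,0,0],[-1.47,-0.25,-7,0,0,0],[-1.96,-0.35,-7,0,0,0],[-2.45,-0.45,-7,0,0,0],[-2.94,-0.55,-7,0,0,0],[-3.42,-0.65,-7,0,0,0],[-3.91,-0.8,-7,0,0,0],[-3.91,-0.8,-7,0,0,0]]]'

```text
clock: 10.05
position: [0.4842, 0.0569, 0.1102]
ee_rot: [-0.703, -0.071, 0.072, 0.704]
ft_force: [-0.6, -0.5, -0.2]
grip_width: 0.001
```

Run:
```python
from h import *
cam('scene','s6.png'); cam('wrist','w6.png')
a=cv2.imread('pics/s6.png')[140:300,240:460]; a=cv2.resize(a,None,fx=3.6,fy=3.6,interpolation=cv2.INTER_CUBIC)
cv2.imwrite('pics/s6c.png',a)
o=manip.get_obs(); print(o['position'],o['clock'],o['ft_force'])
```

```text
[0.48470825 0.05702681 0.11020711] 10.15 [-0.53048828  0.201765    0.3872578 ]
```

View pics/s6c.png

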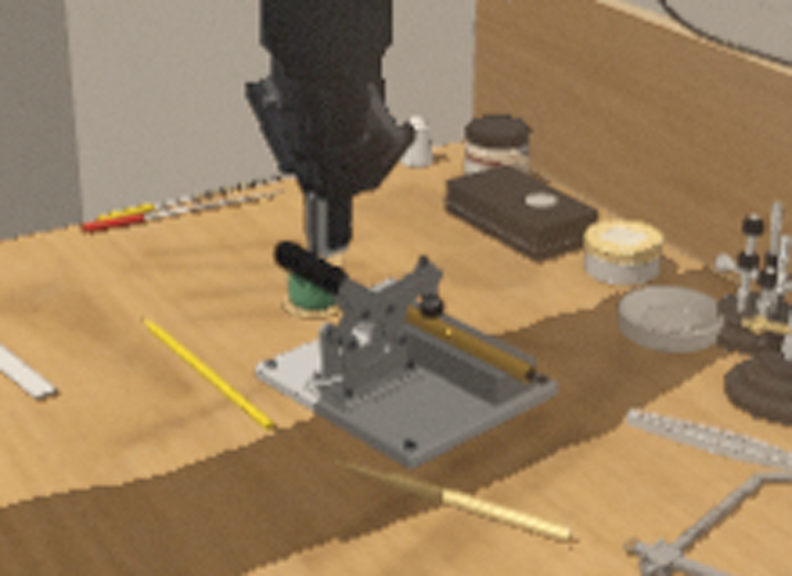

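View pics/w6.png

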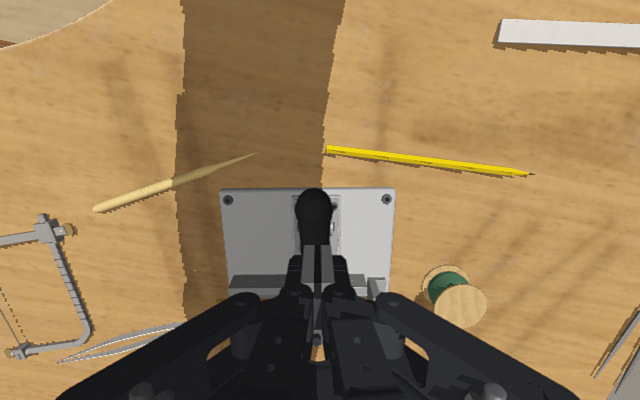

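arm_command --commands '[[[-0.6,-0.13,-0.3,0,0,0],[-1.2,-0.26,-0.6,0,0,0],[-1.86,-0.4,-1.0,0,0,0],[-2.3,-0.49,-1.4,0,0,0],[-2.7,-0.58,-1.8,0,0,0],[-3.13,-0.67,-2.2,0,0,0],[-3.4,-0.73,-2.6,0,0,0],[-3.65,-0.78,-3.0,0,0,0],[-3.91,-0.84,-3.4,0,0,0]]]'

```text
clock: 11.05
position: [0.4452, 0.0485, 0.0756]
ee_rot: [0.704, 0.071, -0.072, -0.703]
ft_force: [-0.5, 0.3, 0.7]
grip_width: -0.001
```

Run:
```python
from h import *
cam('scene','s7.png')
a=cv2.imread('pics/s7.png')[140:300,240:460]; a=cv2.resize(a,None,fx=3.6,fy=3.6,interpolation=cv2.INTER_CUBIC)
cv2.imwrite('pics/s7c.png',a)
o=manip.get_obs(); print(o['position'],o['clock'],o['ft_force'])
```

```text
[0.44463524 0.04836163 0.07505792] 11.1 [ 0.00878307  0.26570495 -0.84016347]
```

View pics/s7c.png

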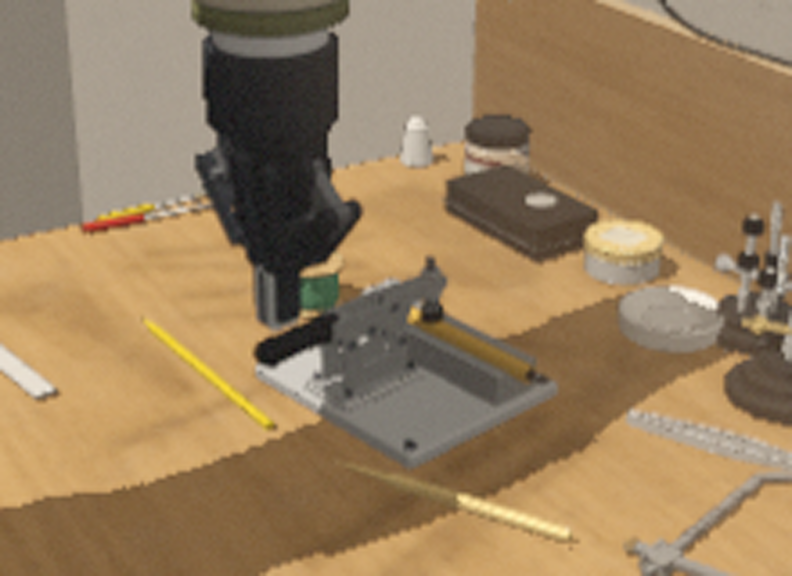

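Run:
```python
from h import *
c=cam('scene','s8.png'); a=np.radians(12.1)
def w(x,y,z): return [.5688+(x*np.cos(a)-y*np.sin(a))/1000,.0742+(x*np.sin(a)+y*np.cos(a))/1000,z/1000]
P=np.array([w(-118,0,61),w(-142,0,61),w(-86,0,61),w(0,0,36)])
p=cv2.projectPoints(P,np.array(c['rvec']),np.array(c['tvec']),np.array(c['K']),None)[0][:,0]
print((p-[240,140])*3.6)
img=cv2.resize(c['pixels'][140:300,240:460],None,fx=3.6,fy=3.6,interpolation=cv2.INTER_CUBIC)
for q in (p-[240,140]+.5)*3.6: cv2.circle(img,tuple(int(v) for v in q),3,(0,0,255),-1)
cv2.imwrite('pics/s8c.png',img)
W=cloud(c)*1000
for m in manip.masks_of('scene','clamp_handle')[:1]:
    q=W[m['mask']]; X=(q[:,:2]-[568.8,74.2])@[np.cos(a),np.sin(a)]
    for x in range(-150,-80,10):
        k=(X>x)&(X<=x+10)
        if k.any(): print(x,k.sum(),np.percentile(q[k,2],[5,50,95]).round())
```

```text
[[289.38547004 341.10060875]
 [257.76410607 354.19965252]
 [330.08234432 324.24206533]
 [431.199413   316.83443912]]
-150 8 [60. 62. 65.]
-140 26 [59. 64. 69.]
-130 24 [59. 64. 68.]
-120 24 [58. 65. 68.]
-110 21 [61. 65. 69.]
-100 28 [59. 66. 69.]
-90 19 [60. 65. 69.]
```

View pics/s8c.png

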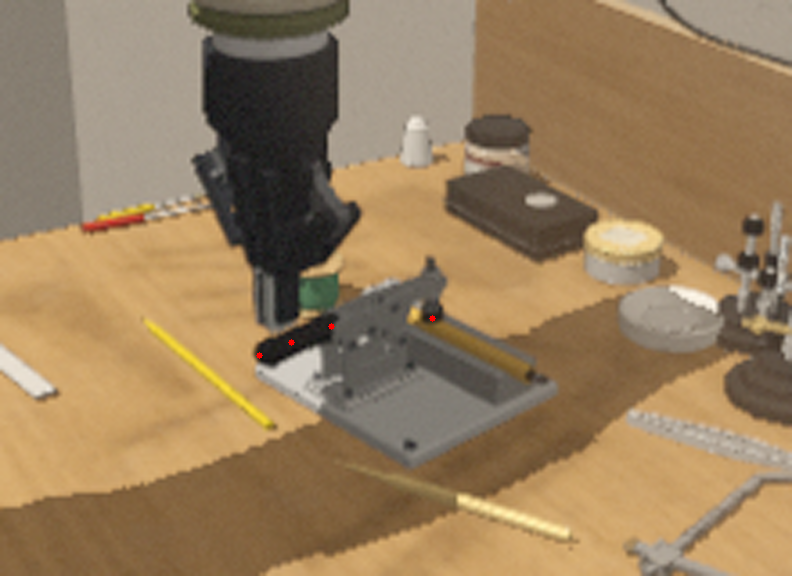

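The handle is level with its top at 69 mm, where it should be when locked, and the foot is on the tube. I'll retreat and check.

arm_command --commands '[[[0,0,3,0,0,0],[0,0,8,0,0,0],[0,0,13,0,0,0],[0,0,18,0,0,0],[0,0,18,0,0,0],[0,0,18,0,0,0]]]'

```text
clock: 11.8
position: [0.4466, 0.0489, 0.2574]
ee_rot: [-0.703, -0.073, 0.071, 0.704]
ft_force: [0.1, 0.1, -1.1]
grip_width: 0.003
```

Run:
```python
from h import *
a=np.radians(12.1)
c=cam('scene','s9.png'); W=cloud(c)*1000
o=manip.get_obs(); print(o['position'],o['clock'],o['ft_force'])
m=manip.masks_of('scene','clamp_handle')
if m:
    q=W[m[0]['mask']]; X=(q[:,:2]-[568.8,74.2])@[np.cos(a),np.sin(a)]
    for x in range(-150,-80,20):
        k=(X>x)&(X<=x+20)
        if k.any(): print(x,k.sum(),np.percentile(q[k,2],[5,50,95]).round())
c=cam('wrist','w9.png'); t=cam('top','t9.png')
S=cv2.resize(cv2.imread('pics/s9.png')[170:270,290:420],None,fx=6,fy=6,interpolation=cv2.INTER_CUBIC); cv2.imwrite('pics/s9c.png',S)
S=cv2.resize(cv2.imread('pics/t9.png')[140:230,270:400],None,fx=6,fy=6,interpolation=cv2.INTER_CUBIC); cv2.imwrite('pics/t9c.png',S)
for n,cc in [('wrist',c),('top',t)]:
    W=cloud(cc)*1000
    for m in manip.masks_of(n,'tube')[:1]:
        q=W[m['mask']]; q=q[(q[:,2]>28)&(q[:,2]<42)]; Y=(q[:,:2]-[568.8,74.2])@[-np.sin(a),np.cos(a)]; print(n,m['p'],Y.min(),Y.max())
```

```text
[0.44583486 0.04872923 0.25599269] 11.85 [-0.69862774 -0.29274531 -1.29078789]
-150 58 [56. 64. 68.]
-130 57 [57. 65. 69.]
-110 64 [56. 65. 69.]
-90 55 [56. 65. 68.]
wrist 0.89 -84.73388527547662 45.03721561487847
top 0.41 97.54772414039132 141.13161621615376
```

View pics/s9c.png

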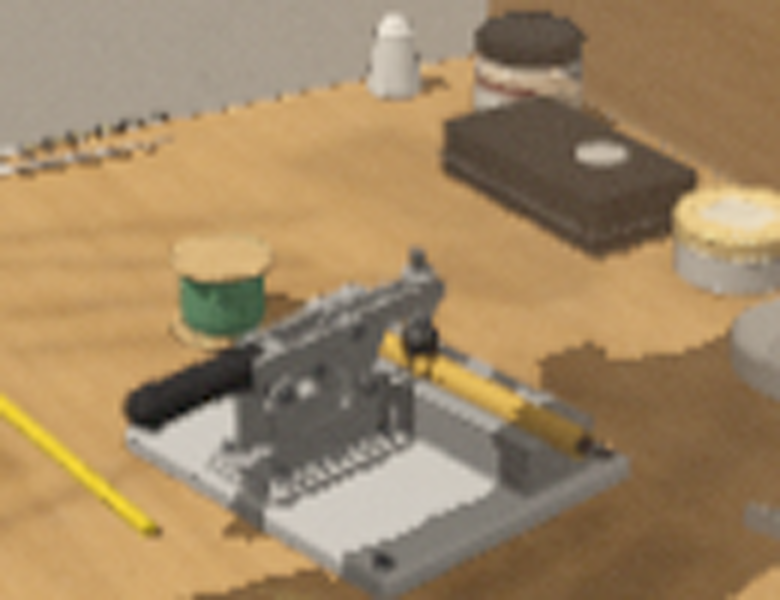

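View pics/t9c.png

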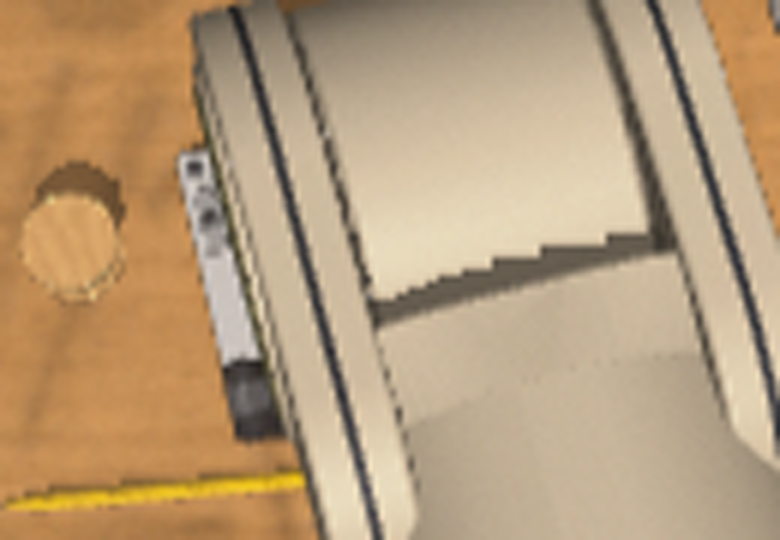

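View pics/w9.png

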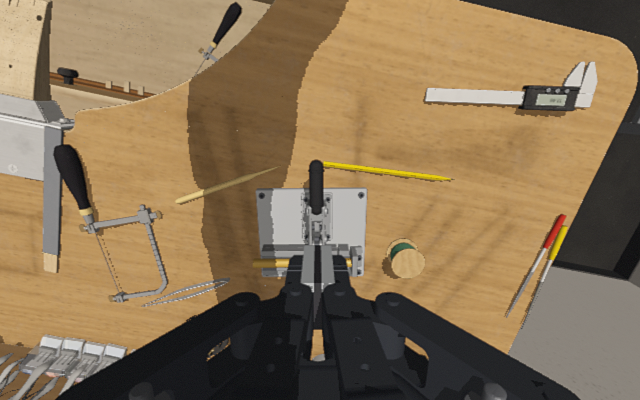

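```bash
python3 -c "
from workcell import manip
print(manip.hand_in())"
```

```text
the job is handed in; nothing more can be done
None
```

The tube is up against the length stop and the toggle clamp is locked on it. I handed the job in at about 12 s on the robot's clock.

**What I did:** With the fingers shut, I pushed the tube's right end along the V-block. At the stop, the tube gave only about 0.2 mm more while the push rose to about 7.6 N. I then backed off, pushed the handle from its raised side down through the dead point, where it snapped down by itself, and moved the arm up clear of everything.

**Last checks, after retreating:**
- **Tube:** the wrist camera put its ends at jig y −84.7 and 45.0 mm. Home is −85 and 45.
- **Clamp:** the handle was level with the grip top at 68–69 mm (69 when locked), and the foot was on the tube. I judged the lock by the handle's position only; I did not measure the foot's force.
- **Robot:** the measured force was near zero and the fingers were touching nothing.
- **Other things:** those in view looked undisturbed; I judged this by eye only.

**Disagreement:** the top camera's last tube detection was wrong, at low confidence (0.41), because the arm covered the jig. I ignored it.

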